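Turn the crooked tile square in the pull-out tray and shut the tray

ROBOT

A 6-joint arm with a two-finger parallel gripper is mounted at the origin on the work surface. World frame = base frame: x ahead of the robot, y to its left, z up, the work surface at z = 0. Lengths are in m, angles in rad, forces in N, time in s.
With the tool pointing down it reaches from about 0.35 to 0.775 m from the base axis. Payload 5.5 kg.
Tool frame: the origin (TCP) lies midway between the tips of the shut fingers; the grasp point (between the pads) lies 19 mm behind it; z points along the fingers, y is the direction in which the jaws open and shut (so a half turn about z gives the same grasp; the last joint's range is limited). The gripper opens to 85 mm and grips with 20 to 120 N. Pads are 22 mm wide; open, the fingers measure 114 mm over their backs; the gripper's body (76 mm by 85 mm) begins 54 mm behind the grasp point. The pads swing forward as they close: fully open they stand 13 mm farther back than shut.
Start: joints at [-1.405, 0.313, 0.046, 1.304, 0, 1.431], TCP at [0.173, -0.548, 0.231] pointing down, gripper open.
Joint ranges: [-2.76, 2.76], [-0.86, 1.69], [-1.03, 1.26], [-2.2, 2.34], [-1.47, 1.5], [-3.14, 3.14]. Speed limits (rad/s): [2.57, 2.57, 3.14, 3.14, 3.14, 3.14].

INTERFACE

Orientations are given as a unit quaternion [w, x, y, z].
In Python, from workcell import env gives the robot as it stands.
- The arm moves only by the shell command python3 -m creep 'ROWS' [OPENING] [FORCE]. ROWS is JSON, a list of rows, each a list of 6 numbers: the shift along the tool's x, y, z in m, then the turn, a rotation vector about the tool's x, y, z in degrees. A call has exactly 8 rows; each row is the pose to reach, as a shift and turn from the pose commanded when the call began, along the tool's axes at that moment; what a row does not reach only later rows make up. A row lasts 1/10 s, in which the tool goes at most 50 mm and 8.59 degrees, less where a joint would pass 70% of its speed; a pose out of reach is approached as far as the arm can. A call with a gripper value outside its range is refused whole. OPENING is the finger opening in m, from 0 to 0.0854, set as the call begins (- or left out, the last holds). The fingers move at their own pace and stop on an object; FORCE is the grip in N (left out, the last holds). Time passes only in rows, so rows that repeat a pose let the fingers close, or fill a call up. It gives the time, the measured TCP pose, the force and the opening at its end, in the units of the state.
- env.get_state(): the state, without advancing time (a new reading comes with each control period).
- env.read_camera(name): name is "side" or "top"; returns (picture, depth): 384x512x3 uint8, blue, green, red; 384x512 float32, m along the optical axis (not along the pixel's ray), 0 where there is no reading.
- env.camera_params(name): a dict with "fx", "fy", "cx", "cy" (pixels), "k1" (the pictures are not rectified: a ray, as slopes to the right and down, at radius r is drawn at 1 + k1 r^2 times it, then the intrinsics apply), "position" and "orientation" of the camera in the world. Camera axes: x right, y up, looking along -z (the intrinsics and any distortion apply to the point x, -y, -z); pixel columns grow to the right and rows downward; lengths in m; the calibration is good to about 2 mm. A picture is of the moment at which its call begins. camera_params takes no time and is no camera call.
- env.hand_in(): hands the job in, once; it reports no verdict.
The state is a dict: "clock": time; "joint_pos": joint angles; "qvel": joint speeds; "tau": joint torques, N m; "tcp_pos": TCP position; "orientation": TCP orientation; "wrist_force": force on the tool from outside, world axes, zero at the start; "ft_torque": the same for the moment, N m; "finger_gap": finger opening in m.
Only numpy, scipy, OpenCV 4.12 (cv2) and the standard library are available. Lean on these libraries where they do the work, as an engineer would, in place of code of your own. Each camera call takes 0.05 s, during which the arm holds its last target. There are 200 camera calls.

TASK

The stoneware tile lies crooked in the pulled-out tray and would catch on the shelf post. Without lifting it, push its overhanging near corner so that it turns in place with its opposite corner bearing on the little steel peg, and press it briefly and gently against the blue lip (it is brittle: 20 N breaks it) until it lies flush along the lip with its far end against the peg. Then slide the tray fully home with the tile still in its place, let go, and leave the jar, the box, the timer and the bulb where they stand.

Things in the scene. Friction and masses are not known exactly. Their poses are not given: they have to be found in the camera images.
- tray_nest (a point): Point on the pull-out tray's floor (30 mm above the table), level with the near side of the peg (x = 0 is where the tile's far end rests). x inwards (closing), y left to the open side, z up. Pale plastic floor x -170 to 80, y -16 to 110 mm, +y side open. Front wall outer face x = -176, 6 thick, top 40 above the floor; back wall at x = 80 mm. Along its right side stands the blue lip.
- lip_track (a point): Mark on the tray floor at x = -65, y = 0 mm of the tray, axes alike. The blue lip is an upright strip along the tray's x (x -170 to 80 mm), 6 mm thick, 30 mm high above the floor, adjustable across: its inner face stands, firmly, somewhere 0 to 8 mm to the right (-y) of this mark. Its setting is not measured: see it or feel for it. Its solid is called lip_c0.
- tray (a joint): How far the tray has been pushed in, m: 0 at the start (fully out), 0.100 at its end stop (fully home). It stays where it is left; about 6 N moves it.
- shelf: Low aluminium rail shelf over the tray's inner end. Origin on the table; x along the tray's closing direction, y left. At the start the tray's nest point lies at (-30, -60, 30) mm of it. Front posts 16 mm square at x = 20, y = 72 and -90 mm; rail deck from x = 12 to 198 mm, top 105 mm above the table; stock stands on its right end only, up to 160 mm.
- peg (a point): Dark steel peg, diameter 10 mm, 32 mm high, fixed on the tray floor (its solid is called tray_c3); this point is the centre of its foot, at x = 5, y = 8 mm of the tray.
- tile: Loose flat terracotta tile, blue glazed field, 130 (x) by 100 (y) by 12 mm, about 0.3 kg (varies); turning it takes about 2 to 6 N at the corner. Origin: underside, at the corner by peg and lip; it covers x -130 to 0, y 0 to 100, z 0 to 12 mm of its frame. Starts turned clockwise from above by 0.4 to 0.62 rad from the tray, that corner 1 to 11 mm short of the lip, the edge face within 5 mm of the peg.
- tile_push_corner (a point): The tile's corner diagonally opposite the peg corner, half-way up its edge (tile x = -130, y = 100, z = 6 mm); at the start it hangs out over the tray's open side. Push it on the y = 100 mm edge face. A pusher that drags along this face towards the peg carries the tile on to the peg; one that drags a lot can wedge it between peg and lip instead of turning it.
- tray_front (a point): Middle of the outer face of the tray's front wall, 20 mm above the tray floor (20 mm below the wall's top); push here along the tray's +x to shut it.
- jar: Green glass jar with a metal lid, 70 mm across, 110 mm high, standing left of the shelf; origin at the centre of its underside. Not to be moved.
- cell_box: Wooden box of AAA cells with a sliding lid, 120 x 75 x 46 mm, right of the tray; origin at the centre of its underside. Not to be moved.
- timer: White plastic kitchen timer shell, 72 mm across, 48 mm high, left of the tray; origin at the centre of its underside. Not to be moved.
- bulb: Frosted bulb standing in a 50 mm cardboard sleeve, 108 mm high, right of the tray; origin at the centre of its underside. Not to be moved.
Things that resemble listed ones, but are neither listed nor needed, are in the scene too. Of the things like the tile, leave any that is purple; of the rest the smaller one is meant.

How it is judged:
By the outcome, as a careful person would: the job done as asked, in the order asked, and still so for the second after the job is handed in, with the robot touching nothing.
It also fails if it takes over 69 s, if anything falls off the work surface, if the arm or the gripper's body presses on something with over 40 N, if the wrist force passes 120 N, or if a joint passes its speed limit or range.

## Working session

There is one attempt and no reset: what is moved stays moved. The work goes in short steps, Python scripts to look and compute and a shell command to move; the robot and the scene stay as the last step left them, time stands still between calls to the robot, and variables do not carry over. Pictures are saved under pics/ and viewed, about 8 in all and at most 12, crops included, and the job is handed in when it is done.

```bash
ls; mkdir -p pics
cat > h.py <<'E'
import numpy as np, cv2
from scipy.spatial.transform import Rotation as R
from workcell import env
def rot(q): return R.from_quat([q[1],q[2],q[3],q[0]])
def rays(p,uv):
    K=np.array([[p['fx'],0,p['cx']],[0,p['fy'],p['cy']],[0,0,1.]])
    s=cv2.undistortPoints(np.float64(uv).reshape(-1,1,2),K,np.array([p['k1'],0,0,0.]))[:,0]
    return rot(p['orientation']).apply(np.c_[s[:,0],-s[:,1],-np.ones(len(s))])
def atz(p,uv,z):
    d=rays(p,uv);c=np.array(p['position']);return c+d*((np.asarray(z)-c[2])/d[:,2])[:,None]
def proj(p,X):
    c=rot(p['orientation']).inv().apply(np.atleast_2d(X)-p['position'])
    s=c[:,:2]*[1,-1]/-c[:,2:];s=s*(1+p['k1']*(s**2).sum(1))[:,None]
    return s*[p['fx'],p['fy']]+[p['cx'],p['cy']]
def cloud(p,dep):
    v,u=np.mgrid[:384,:512];d=rays(p,np.c_[u.ravel(),v.ravel()])
    return (np.array(p['position'])+d*dep.ravel()[:,None]).reshape(384,512,3)
def snap(n,tag):
    i,d=env.read_camera(n);cv2.imwrite(f'pics/{tag}.png',i);np.save(f'pics/{tag}.npy',d);return i,d,env.camera_params(n)
E
python3 - <<'E'
from h import *
ims=[]
for n in('top','side'):
    i,d,p=snap(n,n+'0');print(n,p);ims.append(i)
cv2.imwrite('pics/both0.png',cv2.resize(np.hstack(ims),(800,300)))
print(env.get_state())
E
```

```text
pics
top {'fx': 470.9873950514675, 'fy': 470.9873950514675, 'cx': 265.1142199438754, 'cy': 191.03441810963088, 'k1': -0.18951705181673226, 'position': array([0.22526788, 0.03656503, 1.31500194]), 'orientation': array([-0.70355885, -0.04513637,  0.06258844,  0.70643496])}
side {'fx': 442.1385687142767, 'fy': 442.1385687142767, 'cx': 257.29083713686754, 'cy': 190.8866475703507, 'k1': -0.09538722248257032, 'position': array([0.1236756 , 0.68150754, 0.72400867]), 'orientation': array([-0.19605874, -0.08152114,  0.39141494,  0.89538239])}
{'clock': 0.1, 'joint_pos': array([-1.40459884e+00,  3.13940515e-01,  4.50827931e-02,  1.30361022e+00,
       -8.63636922e-06,  1.43120825e+00]), 'qvel': array([-0.0017816 , -0.00133518,  0.00095341,  0.00037268,  0.00039339,
       -0.0006822 ]), 'tau': array([ 2.67607124e-03, -4.81727672e+01,  2.99242151e+01,  1.28303346e-02,
       -1.21864400e-04,  1.27709214e-05]), 'tcp_pos': array([ 0.1730166 , -0.54786499,  0.23048539]), 'orientation': array([-8.35675712e-04,  9.88334304e-01,  1.52297753e-01, -1.54376364e-05]), 'wrist_force': array([-0.79842032, -0.41402956, -0.0075282 ]), 'ft_torque': array([0.03004062, 0.04798751, 0.00381573]), 'finger_gap': 0.08531364372853516}
```

View pics/top0.png

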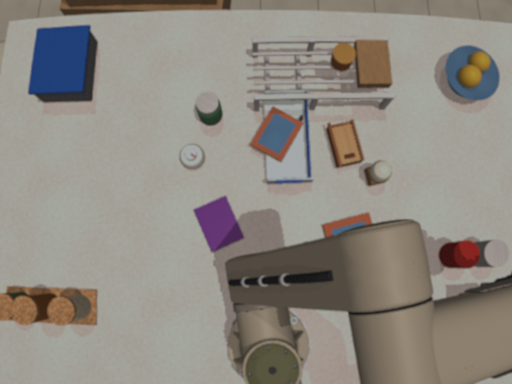

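View pics/side0.png

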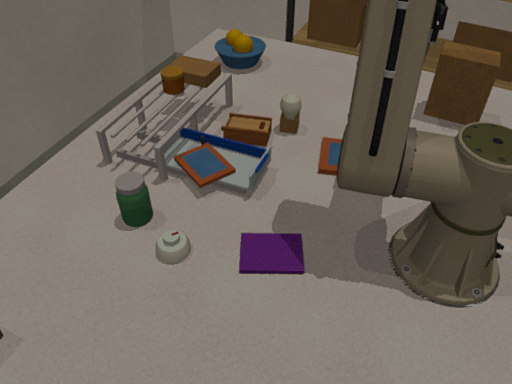

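The top view shows three tile-like things: the terracotta/blue tile in the tray (277,133), a second terracotta one half hidden under the arm (348,225), and a purple one (218,224). The tile in the tray is the one meant: it isn't purple, it's crooked and it's by the peg. I'll confirm this and measure it in an enlarged crop.

Run:
```python
from h import *
i=cv2.imread('pics/top0.png')[80:200,230:400];j=cv2.imread('pics/side0.png')[100:220,140:310]
a=cv2.resize(i,None,fx=4.6,fy=4.6,interpolation=cv2.INTER_CUBIC)
cv2.imwrite('pics/ctop.png',a)
b=cv2.resize(j,None,fx=4.6,fy=4.6,interpolation=cv2.INTER_CUBIC);cv2.imwrite('pics/cside.png',b)
```

```text
(no output)
```

View pics/ctop.png

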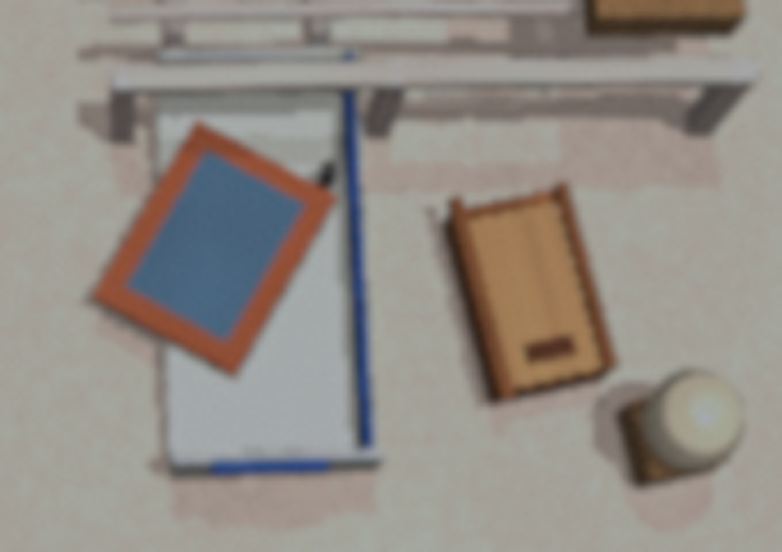

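View pics/cside.png

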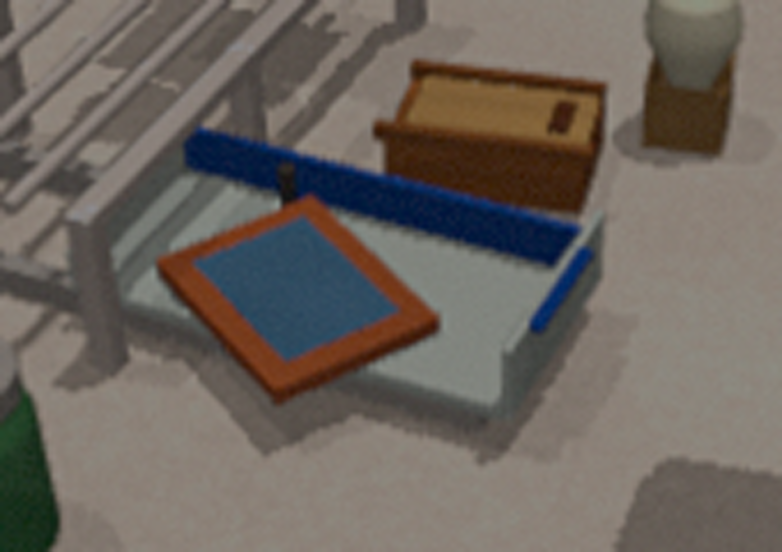

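The crop confirms the target. It is the terracotta tile with a blue glazed field, with corners in crop pixels at peg (335,198), far-left (197,124), push (93,295) and near (235,375). The dark peg (327,175) stands behind the x=0 edge, and the blue lip is at right. Next I fit the tray and tile poses.

```bash
cat > fit.py <<'E'
from h import *
from scipy.optimize import least_squares
pt,ps=env.camera_params('top'),env.camera_params('side')
f=lambda a,o:(np.array(a)+.5)/4.6-.5+o
T=lambda *a:f(a,[230,80]); S=lambda *a:f(a,[140,100])
# tray: (x,y,z) ; lip offset q enters y
obs=[(pt,T(172,470),(-176,110,40),0),(pt,T(380,459),(-176,-16,40),0),
(ps,S(505,352),(-176,110,40),0),(ps,S(602,213),(-176,-16,40),0),
(pt,T(372,444),(-170,-6,30),1),(pt,T(355,93),(50,-6,30),2),(ps,S(579,232),(-170,0,30),1),(ps,S(200,128),(80,-6,30),1),
(pt,T(332,163),(5,8,32),0),(ps,S(287,166),(5,8,32),0)]
til=[(pt,T(335,198),(0,0,12)),(pt,T(197,124),(0,100,12)),(pt,T(93,295),(-130,100,12)),(pt,T(235,374),(-130,0,12)),
(ps,S(312,197),(0,0,12)),(ps,S(159,262),(0,100,12)),(ps,S(279,390),(-130,100,12)),(ps,S(438,321),(-130,0,12))]
def tf(x,y,a,P): 
    return R.from_euler('z',a).apply(np.array(P,float)/1e3)+[x,y,.03]
def res(v):
    x,y,a,q,tx,ty,ta=v;r=[]
    for p,uv,P,k in obs:
        P=np.array(P,float)
        if k:P[1]-=q*1e3
        e=proj(p,tf(x,y,a,P))[0]-uv
        if k==2:e=e*[1,0]
        r.append(e)
    for p,uv,P in til:r.append(proj(p,tf(tx,ty,ta,P))[0]-uv)
    return np.ravel(r)
if __name__=='__main__':
    g=atz(pt,[T(335,198),T(235,374)],.042);d=g[0]-g[1];a0=np.arctan2(d[1],d[0])
    s=least_squares(res,[g[0,0],g[0,1],a0+.5,.004,g[0,0],g[0,1],a0],x_scale=[.1,.1,1,.01,.1,.1,1],loss='soft_l1')
    v=s.x;print(v.round(4));print(res(v).reshape(-1,2).round(1).tolist())
    inv=lambda p:R.from_euler('z',-v[2]).apply(p-np.array([v[0],v[1],.03]))*1e3
    for P in[(0,0,0),(0,100,0),(-130,100,0),(-130,0,0)]:
        w=tf(*v[4:],P);print(P,w.round(4),inv(w).round(1))
    print('turn',v[6]-v[2],'push dir world tray -y',np.sin(v[2]),-np.cos(v[2]))
    print('front',tf(*v[:3],(-176,47,20)),'timer/jar/bulb/box in tray',[inv(atz(pt,[u],z)[0]).round() for u,z in[((192,155),.045),((208,104),.1),((379,172),.1),((346,145),.046)]])
E
python3 fit.py
```

```text
[ 0.625  -0.1055  0.0168  0.004   0.616  -0.1034 -0.5189]
[[-0.6, -2.0], [0.8, -0.5], [0.3, 0.1], [0.4, -0.5], [-0.2, 1.3], [0.3, 0.0], [1.1, 0.8], [-3.3, -1.5], [-0.4, 0.6], [-0.6, 0.0], [0.5, -0.1], [-0.4, -0.9], [-0.6, 0.5], [-0.1, 0.7], [0.4, -0.3], [-0.9, -0.5], [-0.5, 0.3], [1.0, -0.8]]
(0, 0, 0) [ 0.616  -0.1034  0.03  ] [-9.   2.2  0. ]
(0, 100, 0) [ 0.6656 -0.0166  0.03  ] [42.  88.2  0. ]
(-130, 100, 0) [0.5527 0.0479 0.03  ] [-69.7 154.6   0. ]
(-130, 0, 0) [ 0.5031 -0.0389  0.03  ] [-120.8   68.6    0. ]
turn -0.5357629481755624 push dir world tray -y 0.016822492539511718 -0.9998584918601022
front [ 0.4482585  -0.06144494  0.05      ] timer/jar/bulb/box in tray [array([-98., 313.,  15.]), array([ 30., 264.,  70.]), array([-165., -191.,   70.]), array([ -77., -116.,   16.])]
```

```bash
cat > go.py <<'E'
# usage: go.py x y z(world mm) ; target TCP in tray mm -> tool shift + turn to tray yaw
import sys; from h import *
s=env.get_state();Rt=rot(s['orientation']);a=.0168
def delta(x,y,z,st=0):
    w=R.from_euler('z',a).apply([x/1e3+st,y/1e3,0])+[.625,-.1055,z/1e3]
    return Rt.inv().apply(w-s['tcp_pos'])
if __name__=='__main__':
    t=R.from_euler('z',-a).apply(s['tcp_pos']-np.array([.625,-.1055,0]))*1e3
    f=R.from_euler('z',-a).apply(s['wrist_force'])
    xa=Rt.apply([1,0,0]);phi=np.arctan2(xa[1],xa[0])
    print('clock',round(s['clock'],2),'tcp tray',t.round(1),'F tray',f.round(2),'turn z deg',np.degrees(phi-a).round(2),'gap',round(s['finger_gap'],4))
    A=list(map(float,sys.argv[1:]))
    for i in range(0,len(A),3):print(A[i:i+3],delta(*A[i:i+3]).round(4))
E
python3 -m creep '[[0.579,-0.475,0,0,0,16.6],[0.579,-0.475,0,0,0,16.6],[0.579,-0.475,0,0,0,16.6],[0.579,-0.475,0,0,0,16.6],[0.579,-0.475,0,0,0,16.6],[0.579,-0.475,0,0,0,16.6],[0.579,-0.475,0,0,0,16.6],[0.579,-0.475,0,0,0,16.6]]' 0 20
python3 go.py -40 186 231
```

```text
clock: 0.9
tcp_pos: [0.3921, -0.2114, 0.2311]
orientation: [0.0, 1.0, 0.008, -0.0]
wrist_force: [0.9, -1.2, 0.6]
finger_gap: 0.0002
clock 0.9 tcp tray [-234.6 -102.   231.1] F tray [ 0.9  -1.22  0.65] turn z deg -0.06 gap 0.0002
[-40.0, 186.0, 231.0] [ 1.943e-01 -2.882e-01  1.000e-04]
```

```bash
python3 -m creep '[[0.194,-0.288,0,0,0,0],[0.194,-0.288,0,0,0,0],[0.194,-0.288,0,0,0,0],[0.194,-0.288,0,0,0,0],[0.194,-0.288,0,0,0,0],[0.194,-0.288,0,0,0,0],[0.194,-0.288,0,0,0,0],[0.194,-0.288,0,0,0,0]]'
python3 -m creep '[[0,0,0.03,0,0,0],[0,0,0.06,0,0,0],[0,0,0.09,0,0,0],[0,0,0.12,0,0,0],[0,0,0.15,0,0,0],[0,0,0.17,0,0,0],[0,0,0.18,0,0,0],[0,0,0.18,0,0,0]]'
python3 go.py -40 186 36 -40 186 60
```

```text
clock: 1.7
tcp_pos: [0.5829, 0.0824, 0.2298]
orientation: [-0.001, 1.0, 0.011, -0.0]
wrist_force: [-0.7, -1.0, 0.3]
finger_gap: -0.0001
clock: 2.5
tcp_pos: [0.5794, 0.0772, 0.0497]
orientation: [0.0, 1.0, 0.008, -0.002]
wrist_force: [-0.5, -0.6, -0.2]
finger_gap: 0.0002
clock 2.5 tcp tray [-42.5 183.4  49.7] F tray [-0.52 -0.59 -0.16] turn z deg -0.07 gap 0.0002
[-40.0, 186.0, 36.0] [ 0.0026 -0.0026  0.0137]
[-40.0, 186.0, 60.0] [ 0.0025 -0.0026 -0.0103]
```

```bash
python3 -m creep '[[0,0,0.004,0,0,0],[0,0,0.008,0,0,0],[0,0,0.012,0,0,0],[0,0,0.014,0,0,0],[0,0,0.014,0,0,0],[0,0,0.014,0,0,0],[0,0,0.014,0,0,0],[0,0,0.014,0,0,0]]'
python3 go.py -44 178 36
python3 - <<'E'
from h import *
i,d,p=snap('side','s1');t,_,_=snap('top','t1')
a=cv2.resize(i[100:240,120:310],None,fx=4,fy=4,interpolation=cv2.INTER_CUBIC)
cv2.imwrite('pics/s1c.png',a)
E
```

```text
clock: 3.3
tcp_pos: [0.5811, 0.0777, 0.0374]
orientation: [0.0, 1.0, 0.008, 0.0]
wrist_force: [0.1, -0.0, 0.1]
finger_gap: -0.0001
clock 3.3 tcp tray [-40.8 183.9  37.4] F tray [ 0.08 -0.02  0.08] turn z deg -0.04 gap -0.0001
[-44.0, 178.0, 36.0] [-0.0032  0.0059  0.0014]
```

View pics/s1c.png

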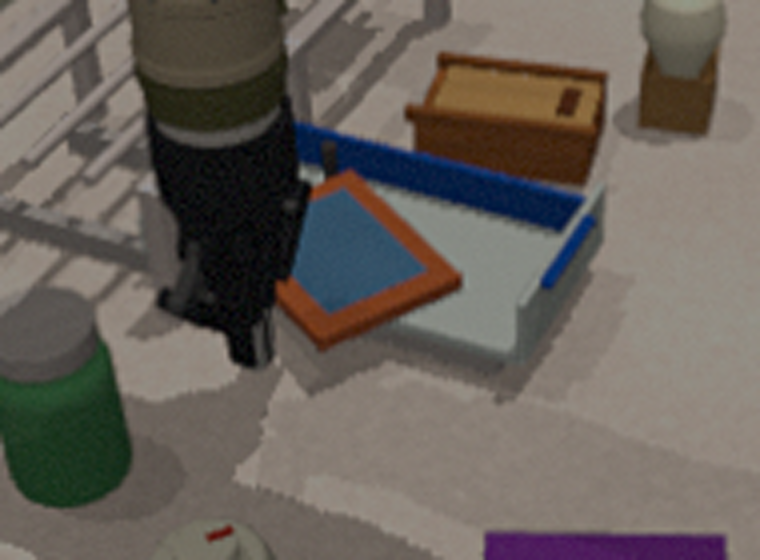

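The side crop shows the shut fingertip at (250,350), clear of the tile's overhanging corner (322,345). I'll approach to contact and then follow the arc.

```bash
python3 -m creep '[[-0.002,0.003,0.001,0,0,0],[-0.003,0.006,0.002,0,0,0],[-0.005,0.009,0.002,0,0,0],[-0.007,0.012,0.002,0,0,0],[-0.008,0.014,0.002,0,0,0],[-0.009,0.016,0.002,0,0,0],[-0.011,0.018,0.002,0,0,0],[-0.011,0.018,0.002,0,0,0]]'
python3 go.py
python3 -m creep '[[-0.001,0.002,0,0,0,0],[-0.002,0.004,0,0,0,0],[-0.004,0.005,0,0,0,0],[-0.006,0.007,0,0,0,0],[-0.008,0.008,0,0,0,0],[-0.010,0.010,0,0,0,0],[-0.012,0.011,0,0,0,0],[-0.012,0.011,0,0,0,0]]'
python3 go.py -81 145.5 35
```

```text
clock: 4.2
tcp_pos: [0.57, 0.0593, 0.0353]
orientation: [0.0, 1.0, 0.008, -0.0]
wrist_force: [-0.0, 0.2, -0.9]
finger_gap: 0.0001
clock 4.2 tcp tray [-52.2 165.7  35.3] F tray [-0.04  0.17 -0.9 ] turn z deg -0.06 gap 0.0001
clock: 5.0
tcp_pos: [0.5581, 0.0485, 0.0354]
orientation: [-0.0, 1.0, 0.008, -0.0]
wrist_force: [-0.1, 3.4, 2.5]
finger_gap: 0.0
clock 5.0 tcp tray [-64.3 155.1  35.4] F tray [-0.01  3.39  2.53] turn z deg -0.04 gap 0.0
[-81.0, 145.5, 35.0] [-0.0167  0.0096  0.0004]
```

```bash
python3 -m creep '[[-0.003,0.002,0,0,0,0],[-0.006,0.004,0,0,0,0],[-0.009,0.006,0,0,0,0],[-0.011,0.008,0,0,0,0],[-0.013,0.011,0,0,0,0],[-0.015,0.013,0,0,0,0],[-0.016,0.015,0,0,0,0],[-0.016,0.015,0,0,0,0]]'
python3 go.py -100 125 35
python3 - <<'E'
from h import *
i,d,p=snap('side','s2')
a=cv2.resize(i[100:220,140:310],None,fx=4.6,fy=4.6,interpolation=cv2.INTER_CUBIC)
cv2.imwrite('pics/s2c.png',a)
E
```

```text
clock: 5.8
tcp_pos: [0.5408, 0.0356, 0.0354]
orientation: [-0.003, 1.0, 0.009, -0.001]
wrist_force: [-3.3, 12.1, 7.5]
finger_gap: -0.0002
clock 5.8 tcp tray [-81.9 142.5  35.4] F tray [-3.08 12.12  7.49] turn z deg 0.05 gap -0.0002
[-100.0, 125.0, 35.0] [-0.0181  0.0175  0.0003]
```

View pics/s2c.png

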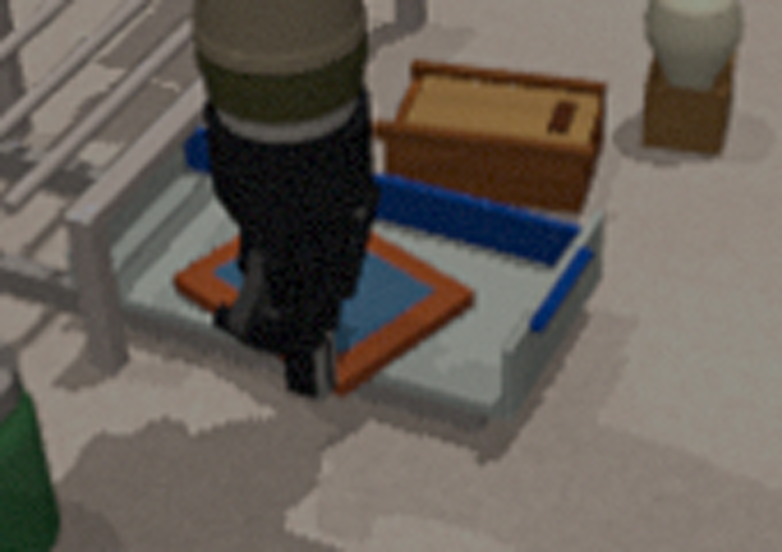

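The crop shows the tile partly turned: far-left corner (177,280), push corner (345,392), near corner (472,297). The finger pushes with strong drag towards the peg, so I back off before it wedges and re-fit the tile.

```bash
cat > tf.py <<'E'
from fit import *
import sys
# side-crop tile corner pixels -> tile pose in tray frame
def tile(obs,v0=(-5,0,-.35),st=0):
    def r(v): 
        o=[]
        for uv,P in obs:
            q=R.from_euler('z',v[2]).apply(P)+[v[0],v[1],0]
            o.append(proj(ps,tf(.625+st,-.1055,.0168,q))[0]-S(*uv))
        return np.ravel(o)
    s=least_squares(r,v0,x_scale=[10,10,.1]);return s.x,r(s.x)
E
python3 - <<'E'
from tf import *
v,r=tile([((177,280),(0,100,12)),((345,383),(-130,100,12)),((472,296),(-130,0,12))]);print(v.round(3),r.round(1))
for P in[(-130,100,0),(-122,100,0),(-130,0,0)]:print(P,(R.from_euler('z',v[2]).apply(P)+[v[0],v[1],0]).round(1))
E
python3 -m creep '[[0,-0.001,0,0,0,0],[0,-0.002,0,0,0,0],[0,-0.003,0,0,0,0],[-0.001,-0.004,0,0,0,0],[-0.001,-0.004,0,0,0,0],[-0.001,-0.004,0,0,0,0],[-0.001,-0.004,0,0,0,0],[-0.001,-0.004,0,0,0,0]]'
python3 go.py
```

```text
[-5.505  2.748 -0.312] [-1.  -0.4 -0.4  0.8  1.4 -0.7]
(-130, 100, 0) [-98.5 137.8   0. ]
(-122, 100, 0) [-90.9 135.4   0. ]
(-130, 0, 0) [-129.2   42.6    0. ]
clock: 6.65
tcp_pos: [0.5409, 0.0364, 0.0353]
orientation: [0.001, 1.0, 0.008, -0.001]
wrist_force: [-3.3, 0.4, 4.8]
finger_gap: 0.0
clock 6.65 tcp tray [-81.7 143.3  35.3] F tray [-3.32  0.41  4.84] turn z deg -0.07 gap 0.0
```

```bash
python3 -m creep '[[0,-0.001,0,0,0,0],[0,-0.002,0,0,0,0],[0,-0.003,0,0,0,0],[0,-0.004,0,0,0,0],[-0.001,-0.005,0,0,0,0],[-0.002,-0.005,0,0,0,0],[-0.003,-0.005,0,0,0,0],[-0.004,-0.005,0,0,0,0]]'
python3 go.py -86 143 37
```

```text
clock: 7.45
tcp_pos: [0.5375, 0.0422, 0.0352]
orientation: [-0.0, 1.0, 0.008, 0.0]
wrist_force: [0.8, -0.2, 0.2]
finger_gap: 0.0002
clock 7.45 tcp tray [-85.  149.1  35.2] F tray [ 0.84 -0.26  0.22] turn z deg -0.03 gap 0.0002
[-86.0, 143.0, 37.0] [-0.001   0.0061 -0.0018]
```

```bash
python3 -m creep '[[0.004,0.002,0,0,0,0],[0.004,0.005,0,0,0,0],[0.003,0.007,0,0,0,0],[0.001,0.009,0,0,0,0],[-0.001,0.011,0,0,0,0],[-0.003,0.012,0,0,0,0],[-0.005,0.013,0,0,0,0],[-0.005,0.013,0,0,0,0]]'
python3 go.py
```

```text
clock: 8.25
tcp_pos: [0.5328, 0.0284, 0.0355]
orientation: [0.001, 1.0, 0.008, 0.0]
wrist_force: [0.9, 0.0, 3.1]
finger_gap: 0.0004
clock 8.25 tcp tray [-89.9 135.4  35.5] F tray [ 0.88 -0.    3.11] turn z deg -0.07 gap 0.0004
```

Run:
```python
from h import *
for k in range(3):
    i,d,p=snap('side','s3');s=env.get_state();print(s['wrist_force'].round(2),s['ft_torque'].round(2),s['tcp_pos'].round(4))
a=cv2.resize(i[100:220,140:310],None,fx=4.6,fy=4.6,interpolation=cv2.INTER_CUBIC)
cv2.imwrite('pics/s3c.png',a)
```

```text
[ 1.06 -0.6   3.86] [ 0.11 -0.   -0.01] [0.5328 0.0284 0.0355]
[-0.1   0.1   4.01] [0.01 0.02 0.01] [0.5328 0.0285 0.0355]
[-0.47  0.2   3.86] [ 0.04  0.03 -0.02] [0.5328 0.0285 0.0354]
```

View pics/s3c.png

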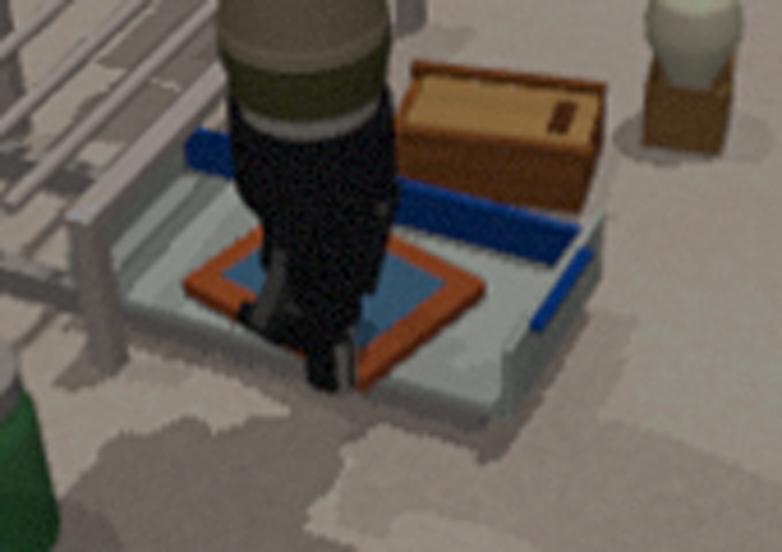

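The crop shows the tile turned further (push corner ≈(362,388), far-left (185,285), near (484,288)). The steady 4 N upward force suggests the finger's sloped back bears on the tile's top edge. I'll back off and turn the tool so its flat side faces do the pushing.

```bash
python3 - <<'E'
from tf import *
v,r=tile([((185,285),(0,100,12)),((362,378),(-130,100,12)),((484,288),(-130,0,12))]);print(v.round(3),r.round(1))
for P in[(-130,100,0),(-118,100,0),(-130,0,0)]:print(P,(R.from_euler('z',v[2]).apply(P)+[v[0],v[1],0]).round(1))
print(env.get_state()['joint_pos'].round(3))
E
python3 -m creep '[[0,-0.005,0,0,0,0],[0,-0.012,0,0,0,0],[0,-0.020,0,0,0,0],[0,-0.030,0,0,0,0],[0,-0.030,0,0,0,0],[0,-0.030,0,0,0,0],[0,-0.030,0,0,0,0],[0,-0.030,0,0,0,0]]'
python3 go.py;python3 -c "
from h import *;print(env.get_state()['joint_pos'].round(3))"
```

```text
[-5.431  1.917 -0.255] [-1.  -0.7  0.1  1.1  0.9 -0.7]
(-130, 100, 0) [-106.1  131.4    0. ]
(-118, 100, 0) [-94.4 128.4   0. ]
(-130, 0, 0) [-131.2   34.7    0. ]
[-9.700e-02  3.760e-01 -3.760e-01  8.180e-01 -1.000e-03  3.029e+00]
clock: 9.2
tcp_pos: [0.5323, 0.0587, 0.0353]
orientation: [0.0, 1.0, 0.008, 0.0]
wrist_force: [-0.3, -0.7, -0.1]
finger_gap: -0.0001
clock 9.2 tcp tray [-89.9 165.8  35.3] F tray [-0.34 -0.72 -0.1 ] turn z deg -0.06 gap -0.0001
[-0.04   0.38  -0.371  0.82  -0.     3.086]
```

```bash
python3 -m creep '[[0,0,0,0,0,-8],[0,0,0,0,0,-16],[0,0,0,0,0,-24],[0,0,0,0,0,-32],[0,0,0,0,0,-40],[0,0,0,0,0,-48],[0,0,0,0,0,-56],[0,0,0,0,0,-64]]' >/dev/null
python3 -m creep '[[0,0,0,0,0,-8],[0,0,0,0,0,-16],[0,0,0,0,0,-22],[0,0,0,0,0,-26],[0,0,0,0,0,-26],[0,0,0,0,0,-26],[0,0,0,0,0,-26],[0,0,0,0,0,-26]]'
python3 go.py -85 145 36
```

```text
clock: 10.8
tcp_pos: [0.5323, 0.0589, 0.0353]
orientation: [0.0, 0.702, 0.712, -0.0]
wrist_force: [-0.0, -0.3, 0.6]
finger_gap: 0.0001
clock 10.8 tcp tray [-89.9 165.9  35.3] F tray [-0.04 -0.32  0.56] turn z deg 89.91 gap 0.0001
[-85.0, 145.0, 36.0] [-0.0209  0.005  -0.0007]
```

```bash
python3 -m creep '[[-0.005,0.001,0,0,0,0],[-0.010,0.002,0,0,0,0],[-0.014,0.003,0,0,0,0],[-0.018,0.004,0,0,0,0],[-0.021,0.004,0,0,0,0],[-0.024,0.004,0,0,0,0],[-0.026,0.003,0,0,0,0],[-0.026,0.003,0,0,0,0]]'
python3 -m creep '[[-0.001,-0.001,0,0,0,0],[-0.002,-0.002,0,0,0,0],[-0.003,-0.003,0,0,0,0],[-0.004,-0.004,0,0,0,0],[-0.005,-0.005,0,0,0,0],[-0.006,-0.006,0,0,0,0],[-0.007,-0.007,0,0,0,0],[-0.007,-0.007,0,0,0,0]]'
python3 go.py
```

```text
clock: 11.6
tcp_pos: [0.5355, 0.0328, 0.0352]
orientation: [-0.0, 0.702, 0.713, -0.0]
wrist_force: [-0.2, 0.7, -0.4]
finger_gap: -0.0001
clock: 12.4
tcp_pos: [0.5284, 0.0259, 0.0352]
orientation: [-0.0, 0.701, 0.713, -0.0]
wrist_force: [-2.2, 1.5, 0.1]
finger_gap: -0.0
clock 12.4 tcp tray [-94.4 133.   35.2] F tray [-2.19  1.53  0.1 ] turn z deg 89.95 gap -0.0
```

```bash
python3 -m creep '[[-0.001,-0.001,0,0,0,0],[-0.002,-0.002,0,0,0,0],[-0.003,-0.003,0,0,0,0],[-0.004,-0.004,0,0,0,0],[-0.005,-0.005,0,0,0,0],[-0.006,-0.006,0,0,0,0],[-0.007,-0.007,0,0,0,0],[-0.007,-0.007,0,0,0,0]]'
python3 go.py
```

```text
clock: 13.2
tcp_pos: [0.5215, 0.0187, 0.0352]
orientation: [-0.0, 0.701, 0.713, -0.0]
wrist_force: [-1.9, 3.5, 0.5]
finger_gap: 0.0001
clock 13.2 tcp tray [-101.4  125.9   35.2] F tray [-1.86  3.57  0.54] turn z deg 89.95 gap 0.0001
```

```bash
python3 - <<'E'
from h import *
i,d,p=snap('side','s4');snap('top','t4')
E
python3 -m creep '[[-0.001,-0.001,0,0,0,0],[-0.002,-0.002,0,0,0,0],[-0.003,-0.003,0,0,0,0],[-0.004,-0.003,0,0,0,0],[-0.005,-0.004,0,0,0,0],[-0.006,-0.005,0,0,0,0],[-0.007,-0.006,0,0,0,0],[-0.007,-0.006,0,0,0,0]]'
python3 go.py
```

```text
clock: 14.1
tcp_pos: [0.5158, 0.0115, 0.0352]
orientation: [-0.0, 0.701, 0.713, -0.0]
wrist_force: [-1.9, 3.2, -0.1]
finger_gap: -0.0003
clock 14.1 tcp tray [-107.3  118.9   35.2] F tray [-1.8   3.23 -0.05] turn z deg 89.95 gap -0.0003
```

```bash
python3 -m creep '[[-0.001,-0.001,0,0,0,0],[-0.002,-0.002,0,0,0,0],[-0.003,-0.002,0,0,0,0],[-0.004,-0.003,0,0,0,0],[-0.005,-0.004,0,0,0,0],[-0.006,-0.004,0,0,0,0],[-0.006,-0.004,0,0,0,0],[-0.006,-0.004,0,0,0,0]]'
python3 go.py
python3 -m creep '[[-0.0005,0,0,0,0,0],[-0.001,-0.0005,0,0,0,0],[-0.0015,-0.001,0,0,0,0],[-0.002,-0.001,0,0,0,0],[-0.0025,-0.001,0,0,0,0],[-0.003,-0.001,0,0,0,0],[-0.003,-0.001,0,0,0,0],[-0.003,-0.001,0,0,0,0]]'
python3 go.py
python3 - <<'E'
from h import *
i,d,p=snap('side','s5');t,_,_=snap('top','t5')
a=cv2.resize(i[100:220,140:310],None,fx=4.6,fy=4.6,interpolation=cv2.INTER_CUBIC)
cv2.imwrite('pics/s5c.png',a)
E
```

```text
clock: 14.9
tcp_pos: [0.5116, 0.0058, 0.0352]
orientation: [-0.0, 0.701, 0.713, -0.0]
wrist_force: [-3.6, 5.5, 1.1]
finger_gap: 0.0002
clock 14.9 tcp tray [-111.5  113.2   35.2] F tray [-3.51  5.59  1.11] turn z deg 89.96 gap 0.0002
clock: 15.7
tcp_pos: [0.5119, 0.002, 0.0354]
orientation: [0.001, 0.702, 0.713, 0.0]
wrist_force: [-0.8, 1.3, 0.2]
finger_gap: -0.0001
clock 15.7 tcp tray [-111.3  109.4   35.4] F tray [-0.78  1.33  0.17] turn z deg 89.94 gap -0.0001
```

View pics/s5c.png

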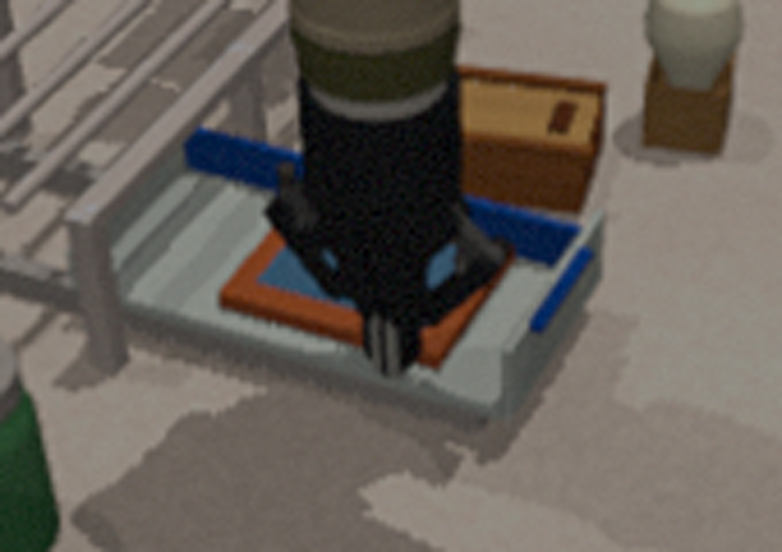

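The crop shows the tile nearly square: far-left (221,296), push corner (437,357), near corner (515,253), with only a small slope left against the lip.

```bash
python3 - <<'E'
from tf import *
v,r=tile([((221,296),(0,100,12)),((437,356),(-130,100,12)),((515,252),(-130,0,12))],(0,0,0));print(v.round(3),r.round(1))
E
python3 -m creep '[[-0.0005,0,0,0,0,0],[-0.001,0,0,0,0,0],[-0.0015,0,0,0,0,0],[-0.002,0,0,0,0,0],[-0.0025,0,0,0,0,0],[-0.003,0,0,0,0,0],[-0.003,0,0,0,0,0],[-0.003,0,0,0,0,0]]'
python3 go.py
```

```text
[-2.952  0.273  0.004] [-1.  -0.3  0.3  0.8  0.6 -0.7]
clock: 16.6
tcp_pos: [0.5108, 0.0002, 0.0353]
orientation: [-0.001, 0.701, 0.713, 0.0]
wrist_force: [-2.6, 5.4, 3.2]
finger_gap: 0.0003
clock 16.6 tcp tray [-112.4  107.6   35.3] F tray [-2.48  5.44  3.2 ] turn z deg 89.98 gap 0.0003
```

```bash
python3 -m creep '[[0.004,0,0,0,0,0],[0.008,0,0,0,0,0],[0.008,0.015,0,0,0,0],[0.008,0.030,0,0,0,0],[0.008,0.045,0,0,0,0],[0.006,0.045,0,0,0,0],[0.004,0.045,0,0,0,0],[0.003,0.045,0,0,0,0]]'
python3 go.py
python3 -m creep '[[-0.0005,0,0,0,0,0],[-0.001,0,0,0,0,0],[-0.0015,0,0,0,0,0],[-0.002,0,0,0,0,0],[-0.0025,0,0,0,0,0],[-0.003,0,0,0,0,0],[-0.003,0,0,0,0,0],[-0.003,0,0,0,0,0]]'
python3 go.py
```

```text
clock: 17.4
tcp_pos: [0.5551, 0.0031, 0.035]
orientation: [-0.0, 0.701, 0.713, -0.001]
wrist_force: [-0.3, -1.1, -0.2]
finger_gap: -0.0001
clock 17.4 tcp tray [-68.  109.8  35. ] F tray [-0.32 -1.06 -0.15] turn z deg 89.94 gap -0.0001
clock: 18.2
tcp_pos: [0.5569, 0.001, 0.0354]
orientation: [-0.0, 0.701, 0.713, 0.001]
wrist_force: [1.3, 5.1, -1.2]
finger_gap: -0.0003
clock 18.2 tcp tray [-66.3 107.7  35.4] F tray [ 1.38  5.09 -1.23] turn z deg 89.99 gap -0.0003
```

```bash
python3 -m creep '[[-0.0002,0,0,0,0,0],[-0.0004,0,0,0,0,0],[-0.0006,0,0,0,0,0],[-0.0008,0,0,0,0,0],[-0.0008,0,0,0,0,0],[-0.0008,0,0,0,0,0],[-0.0008,0,0,0,0,0],[-0.0008,0,0,0,0,0]]'
python3 go.py
```

```text
clock: 19.0
tcp_pos: [0.5568, 0.001, 0.0354]
orientation: [-0.001, 0.701, 0.713, 0.001]
wrist_force: [2.2, 6.8, -0.9]
finger_gap: -0.0
clock 19.0 tcp tray [-66.4 107.6  35.4] F tray [ 2.32  6.76 -0.95] turn z deg 90.03 gap -0.0
```

```bash
python3 -m creep '[[-0.0002,0.0005,0,0,0,0],[-0.0004,0.001,0,0,0,0],[-0.0006,0.001,0,0,0,0],[-0.0008,0.001,0,0,0,0],[-0.001,0.001,0,0,0,0],[-0.001,0.001,0,0,0,0],[-0.001,0.001,0,0,0,0],[-0.001,0.001,0,0,0,0]]'
python3 go.py
```

```text
clock: 19.8
tcp_pos: [0.5569, 0.0009, 0.0353]
orientation: [-0.002, 0.701, 0.713, 0.001]
wrist_force: [1.0, 9.7, 1.3]
finger_gap: 0.0001
clock 19.8 tcp tray [-66.3 107.6  35.3] F tray [1.17 9.65 1.3 ] turn z deg 90.06 gap 0.0001
```

Two presses agree: the finger stops at the same tray y (107.6 mm) at x = -112 and x = -66, with up to 9.7 N. The tile is therefore flush on the lip, with the lip about 3.5 mm right of the mark. Now I retreat, turn the tool back and check the gap at the peg.

```bash
python3 -m creep '[[0.004,0,0,0,0,0],[0.010,0,0,0,0,0],[0.020,0,0,0,0,0],[0.020,0,-0.03,0,0,0],[0.020,0,-0.06,0,0,0],[0.020,0,-0.09,0,0,0],[0.020,0,-0.12,0,0,0],[0.020,0,-0.12,0,0,0]]'>/dev/null
python3 -m creep '[[-0.02,-0.04,0,0,0,8],[-0.04,-0.08,0,0,0,16],[-0.06,-0.12,0,0,0,24],[-0.08,-0.16,0,0,0,32],[-0.08,-0.20,0,0,0,40],[-0.08,-0.20,0,0,0,48],[-0.08,-0.20,0,0,0,56],[-0.08,-0.20,0,0,0,64]]'
python3 go.py
python3 - <<'E'
from h import *
i,d,p=snap('side','s6');t,_,_=snap('top','t6')
a=cv2.resize(i[100:220,140:310],None,fx=3.5,fy=3.5,interpolation=cv2.INTER_CUBIC)
b=cv2.resize(t[90:190,255:325],None,fx=4.2,fy=4.2,interpolation=cv2.INTER_CUBIC)
c=np.zeros((420,595+205,3),np.uint8);c[:,:595]=a;c[:,595:]=b[:420,:205]
cv2.imwrite('pics/c6.png',np.vstack([c]))
E
```

```text
clock: 21.4
tcp_pos: [0.3576, -0.0646, 0.1549]
orientation: [0.0, 0.973, 0.23, -0.0]
wrist_force: [0.8, -0.2, -0.6]
finger_gap: 0.0
clock 21.4 tcp tray [-266.7   45.4  154.9] F tray [ 0.8  -0.25 -0.55] turn z deg 25.59 gap 0.0
```

View pics/c6.png

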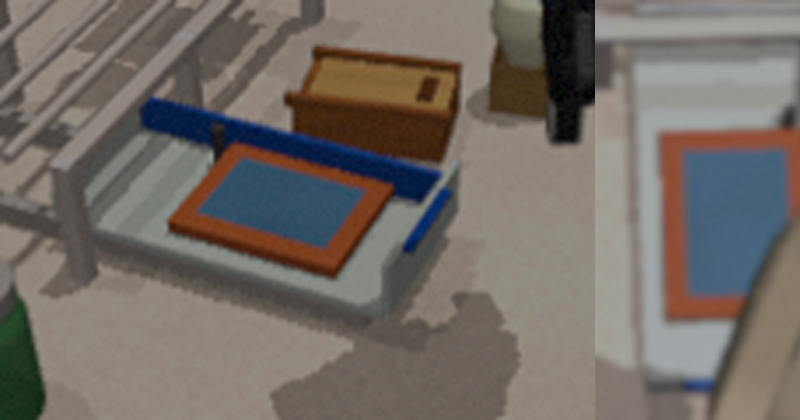

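Run:
```python
from tf import *
k=4.6/3.5
for pts in ([(170,226),(334,268),(394,183),(238,144)],):
    v,r=tile([((a*k,b*k),P) for (a,b),P in zip(pts,[(0,100,12),(-130,100,12),(-130,0,12),(0,0,12)])],(0,0,0));print(v.round(3),r.round(1))
# refined: top view far edge (crop4.2) & compare with peg near side
t=cv2.imread('pics/t6.png').astype(int)
red=(t[...,2]-t[...,0])
for c in(275,280,285,290,294):print(c,red[112:136,c].tolist())
print('pred far edge row, x=0:',[(proj(pt,tf(.625,-.1055,.0168,(x,y,12)))[0]).round(1).tolist() for x in(0,-5) for y in(20,80)])
s=cv2.imread('pics/s6.png');cv2.imwrite('pics/c7.png',cv2.resize(s[130:165,175:225],None,fx=14,fy=14,interpolation=cv2.INTER_CUBIC))
print('side pred peg near foot,',[(proj(ps,tf(.625,-.1055,.0168,P))[0]).round(1).tolist() for P in((0,8,12),(0,20,12),(0,0,12),(5,8,32),(0,8,32))])
```

```text
[-2.606 -2.858  0.013] [-0.6 -1.2  0.9  0.6  0.6  0.8 -1.  -0.3]
275 [3, 3, 3, 1, -2, -4, -4, -3, 10, 43, 80, 89, 84, 66, 44, 35, 35, 37, 39, 45, 47, 48, 48, 47]
280 [4, 3, 3, 1, -2, -3, -4, -3, 12, 50, 85, 92, 80, 37, -22, -53, -54, -51, -51, -50, -51, -50, -51, -51]
285 [4, 3, 3, 1, -2, -3, -4, -3, 11, 49, 85, 91, 77, 34, -25, -51, -53, -51, -50, -50, -50, -50, -51, -51]
290 [3, 2, 2, 1, -1, -4, -3, 0, 20, 61, 90, 92, 73, 26, -29, -52, -53, -50, -51, -50, -51, -51, -50, -50]
294 [3, 3, 2, 2, -2, -4, -4, 1, 20, 62, 91, 90, 72, 25, -28, -51, -51, -51, -50, -50, -50, -48, -50, -50]
pred far edge row, x=0: [[296.6, 119.6], [275.3, 119.8], [296.6, 121.3], [275.4, 121.5]]
side pred peg near foot, [[203.7, 142.5], [201.5, 145.1], [205.2, 140.8], [201.4, 135.7], [203.2, 136.2]]
```

The tile lies flush on the lip, but both views put its far end about 2–3 mm short of the peg. I'll nudge its near end along +x until it meets the peg.

```bash
python3 -m creep '[[0,0,0,0,0,8],[0,0,0,0,0,16],[0,0,0,0,0,22],[0,0,0,0,0,25.6],[0,0,0,0,0,25.6],[0,0,0,0,0,25.6],[0,0,0,0,0,25.6],[0,0,0,0,0,25.6]]'>/dev/null
python3 go.py -152 45 155
```

```text
clock 22.3 tcp tray [-266.1   45.4  155.2] F tray [ 0.29 -0.34  0.19] turn z deg 0.44 gap 0.0
[-152.0, 45.0, 155.0] [0.1141 0.0012 0.0002]
```

```bash
python3 -m creep '[[0.03,0,0,0,0,0.4],[0.06,0.001,0,0,0,0.4],[0.09,0.001,0,0,0,0.4],[0.105,0.001,0,0,0,0.4],[0.114,0.001,0,0,0,0.4],[0.114,0.001,0.0,0,0,0.4],[0.114,0.001,0,0,0,0.4],[0.114,0.001,0,0,0,0.4]]'>/dev/null
python3 go.py
python3 -m creep '[[0,0,0.02,0,0,0],[0,0,0.05,0,0,0],[0,0,0.07,0,0,0],[0,0,0.09,0,0,0],[0,0,0.105,0,0,0],[0,0,0.114,0,0,0],[0,0,0.119,0,0,0],[0,0,0.119,0,0,0]]'
python3 go.py
```

```text
clock 23.1 tcp tray [-153.1   45.2  155.3] F tray [ 0.96 -0.02 -0.  ] turn z deg -0.05 gap 0.0
clock: 23.9
tcp_pos: [0.4718, -0.063, 0.0362]
orientation: [-0.0, 1.0, 0.008, -0.0]
wrist_force: [0.3, -0.4, 1.2]
finger_gap: -0.0001
clock 23.9 tcp tray [-152.4   45.    36.2] F tray [ 0.3  -0.45  1.17] turn z deg -0.05 gap -0.0001
```

```bash
python3 -m creep '[[0.001,0,0,0,0,0],[0.002,0,0,0,0,0],[0.003,0,0,0,0,0],[0.004,0,0,0,0,0],[0.005,0,0,0,0,0],[0.006,0,0,0,0,0],[0.007,0,0,0,0,0],[0.007,0,0,0,0,0]]'>/dev/null
python3 go.py
python3 -m creep '[[0.0005,0,0,0,0,0],[0.001,0,0,0,0,0],[0.0015,0,0,0,0,0],[0.002,0,0,0,0,0],[0.002,0,0,0,0,0],[0.002,0,0,0,0,0],[0.002,0,0,0,0,0],[0.002,0,0,0,0,0]]'>/dev/null
python3 go.py
```

```text
clock 24.7 tcp tray [-144.9   45.    36.3] F tray [-0.41 -0.1   0.09] turn z deg -0.04 gap 0.0
clock 25.5 tcp tray [-143.1   45.    36.3] F tray [-0.6  -0.34  0.16] turn z deg -0.04 gap 0.0002
```

```bash
python3 -m creep '[[0.0005,0,0,0,0,0],[0.001,0,0,0,0,0],[0.0015,0,0,0,0,0],[0.0015,0,0,0,0,0],[0.0015,0,0,0,0,0],[0.0015,0,0,0,0,0],[0.0015,0,0,0,0,0],[0.0015,0,0,0,0,0]]'>/dev/null
python3 go.py
```

```text
clock 26.3 tcp tray [-141.6   45.    36.3] F tray [-0.92 -0.83  0.22] turn z deg -0.04 gap -0.0002
```

```bash
for k in 1 ; do python3 -m creep '[[0.0003,0,0,0,0,0],[0.0006,0,0,0,0,0],[0.001,0,0,0,0,0],[0.001,0,0,0,0,0],[0.001,0,0,0,0,0],[0.001,0,0,0,0,0],[0.001,0,0,0,0,0],[0.001,0,0,0,0,0]]'>/dev/null
python3 go.py; done
python3 - <<'E'
from h import *
for k in range(3):
    i,d,p=snap('side','s7');print(env.get_state()['wrist_force'].round(2))
a=cv2.resize(i[100:220,140:310],None,fx=4.6,fy=4.6,interpolation=cv2.INTER_CUBIC);cv2.imwrite('pics/s7c.png',a)
E
```

```text
clock 27.1 tcp tray [-141.4   45.1   36.1] F tray [-5.01 -0.01  3.7 ] turn z deg -0.05 gap -0.0001
[-6.17 -0.24  3.23]
[-5.41 -0.56  3.21]
[-4.85 -0.55  3.45]
```

View pics/s7c.png

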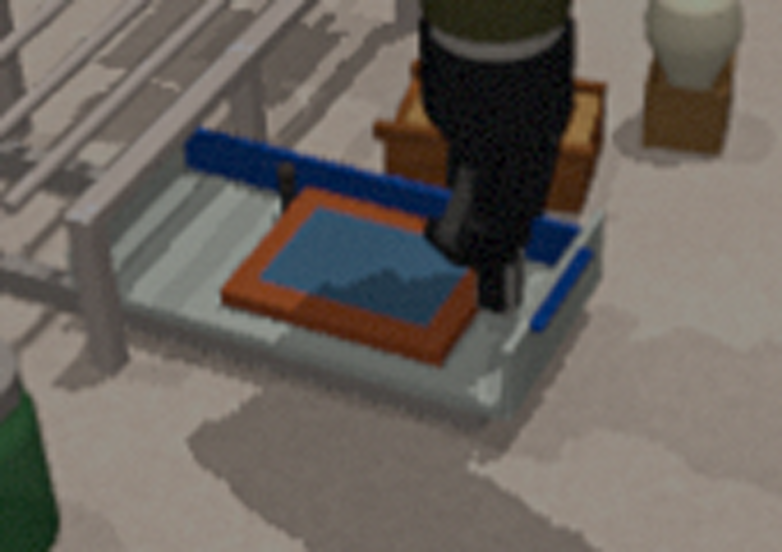

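The crop shows the tile flush along the lip with its far corner at the peg (285,195). The nudge stopped firmly at tool x = -141.4 mm with 5 N; a tile seated on the peg predicts -141. Now I go round to the front wall.

```bash
python3 -m creep '[[-0.003,0,0,0,0,0],[-0.008,0,0,0,0,0],[-0.008,0,-0.02,0,0,0],[-0.008,0,-0.05,0,0,0],[-0.008,0,-0.075,0,0,0],[-0.03,0,-0.09,0,0,0],[-0.06,0,-0.09,0,0,0],[-0.074,0,-0.09,0,0,0]]'>/dev/null
python3 -m creep '[[0,0,0,0,0,0],[0,0,0.02,0,0,0],[0,0,0.04,0,0,0],[0,0,0.06,0,0,0],[0,0,0.072,0,0,0],[0,0,0.076,0,0,0],[0,0,0.076,0,0,0],[0,0,0.076,0,0,0]]'
python3 go.py -187 47 50
```

```text
clock: 28.85
tcp_pos: [0.4106, -0.0643, 0.0507]
orientation: [0.0, 1.0, 0.008, 0.0]
wrist_force: [0.3, 0.2, 0.9]
finger_gap: -0.0003
clock 28.85 tcp tray [-213.7   44.8   50.7] F tray [0.33 0.18 0.9 ] turn z deg -0.04 gap -0.0003
[-187.0, 47.0, 50.0] [ 0.0267 -0.0022  0.0007]
```

```bash
python3 -m creep '[[0.004,-0.001,0,0,0,0],[0.009,-0.002,0,0,0,0],[0.014,-0.002,0,0,0,0],[0.018,-0.002,0,0,0,0],[0.021,-0.002,0,0,0,0],[0.023,-0.002,0,0,0,0],[0.0245,-0.002,0,0,0,0],[0.026,-0.002,0,0,0,0]]'>/dev/null
python3 go.py
python3 -m creep '[[0.001,0,0,0,0,0],[0.002,0,0,0,0,0],[0.003,0,0,0,0,0],[0.0045,0,0,0,0,0],[0.006,0,0,0,0,0],[0.008,0,0,0,0,0],[0.010,0,0,0,0,0],[0.012,0,0,0,0,0]]'
python3 go.py -87 46 50
```

```text
clock 29.65 tcp tray [-188.6   47.1   50.2] F tray [-0.13  0.62  0.22] turn z deg -0.04 gap -0.0002
clock: 30.45
tcp_pos: [0.4455, -0.0612, 0.05]
orientation: [-0.0, 1.0, 0.008, -0.002]
wrist_force: [-6.1, -0.8, 4.6]
finger_gap: 0.0
clock 30.45 tcp tray [-178.7   47.3   50. ] F tray [-6.09 -0.71  4.57] turn z deg -0.06 gap 0.0
[-87.0, 46.0, 50.0] [ 0.0917  0.0012 -0.0004]
```

```bash
for k in 1 2 3 4; do python3 -m creep '[[0.0025,0,0,0,0,0],[0.005,0,0,0,0,0],[0.0075,0,0,0,0,0],[0.01,0,0,0,0,0],[0.0125,0,0,0,0,0],[0.015,0,0,0,0,0],[0.0175,0,0,0,0,0],[0.020,0,0,0,0,0]]' >/dev/null; python3 go.py;done
```

```text
clock 31.25 tcp tray [-158.8   47.5   49.9] F tray [-5.91 -0.37  5.  ] turn z deg -0.05 gap -0.0002
clock 32.05 tcp tray [-138.8   47.7   49.9] F tray [-5.47  0.18  4.7 ] turn z deg -0.04 gap -0.0003
clock 32.85 tcp tray [-118.8   47.9   49.9] F tray [-7.14  1.18  4.33] turn z deg -0.03 gap 0.0003
clock 33.65 tcp tray [-98.9  48.   49.8] F tray [-5.89  2.11  4.85] turn z deg -0.02 gap 0.0002
```

```bash
python3 -m creep '[[0.002,0,0,0,0,0],[0.004,0,0,0,0,0],[0.006,0,0,0,0,0],[0.0075,0,0,0,0,0],[0.009,0,0,0,0,0],[0.01,0,0,0,0,0],[0.0105,0,0,0,0,0],[0.011,0,0,0,0,0]]' >/dev/null; python3 go.py
python3 -m creep '[[0.0003,0,0,0,0,0],[0.0006,0,0,0,0,0],[0.001,0,0,0,0,0],[0.0013,0,0,0,0,0],[0.0016,0,0,0,0,0],[0.002,0,0,0,0,0],[0.002,0,0,0,0,0],[0.002,0,0,0,0,0]]' >/dev/null; python3 go.py
```

```text
clock 34.45 tcp tray [-88.   48.1  49.8] F tray [-5.59  1.84  4.19] turn z deg -0.02 gap 0.0
clock 35.25 tcp tray [-87.6  48.1  49.7] F tray [-10.51   1.74   7.93] turn z deg -0.03 gap 0.0002
```

```bash
python3 -m creep '[[0.0003,0,0,0,0,0],[0.0006,0,0,0,0,0],[0.001,0,0,0,0,0],[0.0013,0,0,0,0,0],[0.0016,0,0,0,0,0],[0.0016,0,0,0,0,0],[0.0016,0,0,0,0,0],[0.0016,0,0,0,0,0]]' >/dev/null; python3 go.py
python3 -m creep '[[-0.003,0,0,0,0,0],[-0.008,0,0,0,0,0],[-0.015,0,0,0,0,0],[-0.03,0,0,0,0,0],[-0.05,0,0,0,0,0],[-0.07,0,-0.02,0,0,0],[-0.07,0,-0.06,0,0,0],[-0.07,0,-0.1,0,0,0]]' >/dev/null
python3 -m creep '[[0,0.04,0,0,0,0],[0,0.09,0,0,0,0],[0,0.14,0,0,0,0],[0,0.19,0,0,0,0],[0,0.24,0,0,0,0],[0,0.28,0,0,0,0],[0,0.3,0,0,0,0],[0,0.3,0,0,0,0]]' >/dev/null
python3 go.py
python3 - <<'E'
from h import *
i,d,p=snap('side','s8');t,_,_=snap('top','t8')
a=cv2.resize(i[80:270,90:310],None,fx=2.5,fy=2.5,interpolation=cv2.INTER_CUBIC)
b=cv2.resize(t[75:205,180:400],None,fx=2.5,fy=2.5,interpolation=cv2.INTER_CUBIC)[:, :]
c=np.vstack([a[:475],np.zeros((0,550,3),np.uint8)])
cv2.imwrite('pics/c8.png',cv2.resize(np.vstack([a,b]),None,fx=.74,fy=.74,interpolation=cv2.INTER_AREA))
E
```

```text
clock 36.05 tcp tray [-87.6  48.1  49.7] F tray [-14.85   1.25  12.56] turn z deg -0.04 gap -0.0001
clock 37.65 tcp tray [-152.4 -256.5  149.9] F tray [0.21 0.19 0.6 ] turn z deg -0.27 gap -0.0001
```

View pics/c8.png

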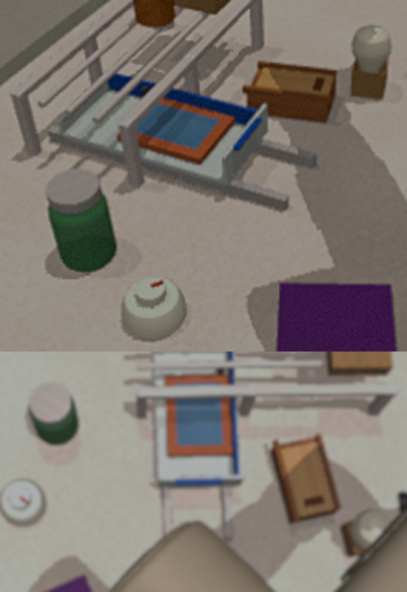

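The picture shows the tray home under the shelf with the tile square inside it at the lip. The jar, timer, box and bulb stand where they did. One numeric check of the tile and the bystanders before handing in.

Run:
```python
from fit import *
t=cv2.imread('pics/t8.png').astype(int);red=t[...,2]-t[...,0]
P=lambda x,y,z=12,st=.1:proj(pt,tf(.625+st*np.cos(.0168),-.1055+st*.0168,.0168,(x,y,z)))[0].round(1).tolist()
print('near edge pred',P(-130,20),P(-130,80),P(-135,50)); 
for c in(275,285,295):print(c,red[108:128,c].tolist())
print('right edge pred y=-3.5',P(-120,-3.5),P(-60,-3.5));
for r in(100,106,112):print(r,(red)[r,296:316].tolist(),t[r,296:316,0].tolist())
print('front wall',P(-176,47,40))
a,b=[cv2.imread(f'pics/{n}.png').astype(int) for n in('side0','s8')]
d=abs(a-b).max(2)
for n,(x,y,X,Y) in dict(jar=(118,170,152,225),timer=(154,228,192,264),box=(222,115,272,145),bulb=(280,92,302,133)).items():print(n,d[y:Y,x:X].mean().round(1),np.percentile(d[y:Y,x:X],95))
```

```text
near edge pred [297.0, 129.8] [275.6, 130.1] [286.4, 131.6]
275 [1, 1, 2, 5, 10, 13, 13, 12, 12, 16, 21, 24, 24, 25, 25, 25, 31, 52, 80, 93]
285 [-46, -46, -46, -47, -49, -51, -53, -54, -53, -53, -53, -54, -53, -52, -53, -54, -40, 7, 64, 90]
295 [-46, -45, -47, -46, -48, -52, -53, -53, -53, -53, -53, -54, -53, -53, -54, -52, -31, 20, 72, 90]
right edge pred y=-3.5 [305.1, 126.3] [304.3, 106.0]
100 [-23, -25, -11, 20, 46, 53, 53, 44, 10, -30, -30, -6, 8, 11, 11, 9, 7, 7, 8, 8] [89, 90, 85, 71, 57, 50, 51, 54, 66, 84, 93, 101, 117, 122, 113, 88, 73, 73, 74, 75]
106 [-52, -52, -33, 15, 65, 87, 85, 69, 24, -36, -58, -36, -9, 6, 8, 9, 8, 8, 8, 9] [122, 122, 116, 98, 71, 56, 51, 47, 57, 84, 110, 121, 111, 88, 75, 74, 75, 76, 84, 106]
112 [-48, -49, -37, 1, 48, 79, 86, 83, 58, -9, -62, -45, -8, 12, 20, 21, 19, 21, 17, 11] [116, 117, 111, 96, 74, 56, 53, 50, 50, 76, 108, 135, 148, 152, 149, 147, 148, 147, 151, 157]
front wall [288.6, 143.3]
jar 8.4 13.0
timer 10.7 13.0
box 18.2 57.149999999999864
bulb 9.6 18.0
```

Run:
```python
from h import *
t=cv2.imread('pics/t8.png').astype(int);red=t[...,2]-t[...,0]
u=cv2.imread('pics/t6.png').astype(int);ru=u[...,2]-u[...,0]
for c in(277,285,295):print(c,red[126:136,c].tolist())
print('t6 near edge (out)',[ru[158:172,c].tolist() for c in (277,)])
env.hand_in()
```

```text
277 [62, 92, 94, 91, 70, 28, 6, -1, -3, -5]
285 [64, 90, 91, 88, 62, 16, 0, -4, -3, -4]
295 [72, 90, 92, 89, 64, 18, 0, -3, -4, -4]
t6 near edge (out) [[-4, 7, 38, 74, 89, 90, 86, 58, 18, 0, -5, -8, -8, -6]]
the job is handed in; nothing more can be done
```

I turned the tile against the peg and seated it along the blue lip. I then pushed the tray fully home, backed the arm clear and handed the job in. The last check was at 37.7 s of the 69 s allowed.

- **Turning the tile:** My first pushes dragged it too hard and reached 12 N, with the finger's sloped back bearing on the tile's top edge. I backed off, turned the tool 90° and finished with the flat side of the fingers at up to about 6 N.
- **Flush on the lip:** The finger stopped at the same line when I pressed at two points along the tile, with up to 9.7 N. The lip sits about 3.5 mm right of its mark, and in the final top view the tile touches it with no pale gap.
- **Far end at the peg:** Before the final nudge, both views suggested a gap of about 2.5 mm. The nudge stopped firmly with about 5–6 N at -141.4 mm, where a tile seated on the peg predicts -141. In the last picture the tile's near edge is within about 2 mm of where it should be, which is the limit of the calibration.
- **Tray home:** It moved about 100 mm on roughly 6 N, then stopped hard while I pushed up to 15 N.
- **Things to leave alone:** The jar, timer and bulb look unchanged between the first and last side pictures. The box area differed more in brightness. I put that down to the arm's shadow, because the box looks in place in the last picture, but I did not measure its position.

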